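# Close the microcentrifuge and hold its dial at the third click for a short spin

### The arm

A 6-joint arm with a two-finger parallel gripper is mounted at the origin on the work surface. World frame = base frame: x ahead of the robot, y to its left, z up, the work surface at z = 0. Lengths are in mm, angles in degrees, forces in N, time in s.
With the tool pointing down it reaches from about 425 to 950 mm from the base axis. Payload 14.7 kg.
Tool frame: the origin (TCP) lies at the very end of the fingers, on their centre line; the grasp point (between the pads) lies 19 mm behind it (robot.grip_depth is the distance from the TCP to the grasp point, in mm); z points along the fingers, y is the line along which they close (so a half turn about z gives the same grasp; the last joint's range is limited). The gripper opens to 85 mm and grips with 20 to 120 N. Pads are 22 mm wide; open, the fingers measure 114 mm over their backs; the gripper's body (76 mm by 85 mm) begins 54 mm behind the grasp point. The pads swing forward as they close: fully open they stand 13 mm farther back than shut.
Start: joints at [63.736, 27.513, 91.461, -0, 61.026, -2.67], TCP at [260.145, 595.665, 231.297] pointing down, gripper open.
Joint ranges: [-157.49, 157.49], [-46.99, 117.5], [13.45, 153.17], [-89.5, 269.5], [5.16, 153.95], [-167.48, 167.48]. Speed limits (degrees/s): [108.29, 108.29, 136.94, 172.46, 172.46, 172.46].

### API

Orientations are given as [roll, pitch, yaw] about the fixed x, y, z axes, in that order (R = Rz(yaw) Ry(pitch) Rx(roll)).
In Python, from station import robot gives the robot as it stands.
- The arm moves only by the tool play_rows, never from a script. Its argument "deltas" is a list of rows, each a list of 3 entries, a list of its own where there are three numbers: the finger opening in mm, from 0 to 85.4, then the shift along the world's x, y, z in units of 50 mm (1.0 is 50 mm), then the turn, a rotation vector about the world's x, y, z in units of 5 degrees (1.0 is 5 degrees). In form: [[hand, [x, y, z], [wx, wy, wz]], ...]. A call has 1 to 12 rows; each row is the pose to reach, as a shift and turn from the pose commanded when the call began; what a row does not reach only later rows make up. A row lasts 1/10 s, in which the tool goes at most 50 mm and 8.59 degrees, less where a joint would pass 70% of its speed; a pose out of reach is approached as far as the arm can. A call with a gripper value outside its range is refused whole. The fingers move at their own pace and stop on an object; the grip force is fixed at half the most. Time passes only in rows, so rows that repeat a pose let the fingers close. It gives the time, the measured TCP pose, the force, the opening and the grip force at its end, in the units of the state.
- robot.sense(): the state, without advancing time (a new reading comes with each control period).
- robot.read_camera(name): name is "side" or "top" or "wrist"; returns the picture (420x560x3 uint8, red, green, blue); there is no depth.
- robot.camera_model(name): a dict with "vertical_fov" (degrees; the focal length in pixels is half the picture's height over the tangent of half this angle, whatever the lens; pixels are square), "cx", "cy" (the principal point, pixels), "R" (3x3) and "t" (3): a world point X has camera coordinates R X + t. Camera axes: x right, y down, z forward; pixel columns grow to the right and rows downward; lengths in mm; the calibration is good to about 2 mm. A picture is of the moment at which its call begins: read the wrist's pose just before it. camera_model takes no time and is no camera call; for the wrist camera it gives the pose at the moment of the call.
- robot.job_done(): hands the job in; it is judged then, once.
Trained networks look in the newest picture that a camera, given by its name, has taken for a name from the list of things; names that differ only in an ending like _2 or _b are one class to them, and where a whole thing is asked for, a point or a joint stands for the part that bears it (a point fixed in the world has none). Each returns a list of dicts, best first, with "p" (0 to 1); they miss things now and then, are a little off and sometimes report something else, mostly with a low value. They report only what shows in the picture. A call takes as long as a camera call.
- robot.recognise(thing, camera): "xy" ([column, row] as shares, 0 to 1, of the picture: columns of its width, rows of its height, amid what is visible of it).
- robot.pinpoint(thing, camera): "xy" ([column, row] as shares, 0 to 1, of the picture: columns of its width, rows of its height: a listed point, or the origin of a listed thing).
The state is a dict: "time_s": time; "qpos": joint angles; "joint_vel": joint speeds; "joint_torque": joint torques, N m; "ee_pos": TCP position; "tool_rot": TCP orientation; "force": force on the tool from outside, world axes, zero at the start; "ft_torque": the same for the moment, N m; "width": finger opening in mm; "grip_force": force on a finger pad.
Only numpy, scipy, OpenCV 4.12 (cv2) and the standard library are available. Lean on these libraries where they do the work, as an engineer would, in place of code of your own. Each camera call takes 0.05 s, during which the arm holds its last target. There are 200 camera calls.

### The job

The microcentrifuge is loaded: swing its lid down until it is fully shut, and only then give the tubes a short spin. The dial springs back to off when let go, so turn it clockwise from off, counting the clicks, stop at the third click without going on to the fourth, and finish while still holding it there. Leave the bottles and the tube rack where they are.

Things in the scene. Friction and masses are not known exactly. Their poses are not given: they have to be found in the camera images.
- centrifuge: White benchtop microcentrifuge, fixed, 300 (x) by 230 (y) by 125 mm high to its flat deck. Origin: centre of its underside, at bench level. Its own -x side is the front, roughly towards the robot: a dark panel covers the front 80 mm of the deck, with the dial on the right (-y) and a display on the left; behind it (+x) the round lid over the bowl and loaded rotor.
- lid (a joint): Lid hinge, rad: 0 = fully shut (hard stop), grows as it opens, starts at 0.9 to 1.3. Axis along the centrifuge's own y, at its back. Stiff friction hinge, no catch: the lid stays where it is left; up to about 3 N at the grip tab moves it down. The lid is a white disc of 188 mm diameter, 12 mm thick.
- lid_hinge (a point): Middle of the hinge axis: 135 mm behind (+x) the centrifuge's origin, 134 mm above the bench. Axes turn with the lid: -x points along the lid to the grip tab, y along the hinge axis, z out of the lid's outer face.
- lid_tab (a point): Grip point of the blue grip tab at the middle of the lid's free edge, 213 mm from the hinge axis, 2 mm to lid +z. Tab: 30 mm wide (y), 12 mm thick (z; the point lies midway), sticking out 31 mm beyond the disc, its end 12 mm past this point. Lid shut: tab's underside 5 mm, top 17 mm above the deck. Axes as lid_hinge.
- dial (a joint): Dial angle, rad: 0 = off (hard stop, start), grows clockwise from above. Clicks every 24 degrees: 0.419, 0.838, third 1.257, 1.676, 2.094 (end stop). Resistance fades to about 0.09 N m running into each notch and jumps by about 0.1 N m as the notch is passed; never over 0.25. A return spring stronger than the notches turns a released dial back to 0. Step three is on within 0.12 rad of its click.
- dial_grip (a point): On the dial's vertical axis, 30 mm above the deck, 100 mm in front (-x) and 62 mm right (-y) of the centrifuge's origin. Black dial: skirt 48 mm across, to 10 mm above the deck; upright grip bar 44 long, 14 thick, 9 to 41 mm above the deck, white line at its pointer end. The bar points 120 degrees anticlockwise (from above) of this point's x; at dial 0 that x is the centrifuge's. No scale.
- amber_bottle: Bystander: loose amber glass bottle, 54 mm diameter, 110 mm tall, black cap. Origin: centre of its underside.
- reagent_bottle: Bystander: loose clear glass jar with blue cap, 66 mm diameter, 120 mm tall. Origin: centre of its underside.
- tube_rack: Bystander: loose orange rack of small tubes, 75 (x) by 165 (y) by 46 mm high. Origin: centre of its underside.

How it is judged:
By the outcome, as a careful person would: the job done as asked, in the order asked, and still so for the second after the job is handed in, while the arm keeps its last pose, push and grip.
It also fails if it takes over 69 s, if anything falls off the work surface, if the arm or the gripper's body presses on something with over 40 N, if the wrist force passes 120 N, or if a joint passes its speed limit or range.

## Working session

There is one attempt and no reset: what is moved stays moved. The work goes in short steps, Python scripts to look and compute and a tool call to move; the robot and the scene stay as the last step left them, time stands still between calls to the robot, and variables do not carry over. Pictures are saved under pics/ and viewed, at most 10 in all, crops included, and the job is handed in when it is done.

Besides the shell and the picture viewer there is one more tool, called after ">>>" by a JSON object that holds its "op" and its "data". play_rows: Moves the arm, as the interface text tells. Its arguments: {"type":"object","properties":{"deltas":{"type":"array","items":{"type":"array"}}},"required":["deltas"]}

```bash
ls; mkdir -p pics; python3 - <<'E'
from station import robot
import cv2,numpy as np
ims=[]
for c in ("side","top"):
    im=robot.read_camera(c); ims.append(im)
    m=robot.camera_model(c); print(c,m["vertical_fov"],m["cx"],m["cy"],np.round(m["R"],3).tolist(),np.round(m["t"],1).tolist())
    for t in ("centrifuge","lid_hinge","lid_tab","dial_grip","amber_bottle","reagent_bottle","tube_rack"):
        r=robot.pinpoint(t,c)[:2]; print(t,[(round(d["p"],2),np.round(np.array(d["xy"])*[560,420],1).tolist()) for d in r])
    cv2.imwrite(f"pics/{c}0.png",im[:,:,::-1])
s=robot.sense(); print({k:np.round(v,2).tolist() for k,v in s.items()})
E
```

```text
pics
side 49.7337426300548 275.92041538916476 209.9601055747146 [[-0.087, -0.996, 0.0], [-0.802, 0.07, -0.593], [0.591, -0.052, -0.805]] [89.5, 524.1, 705.3]
centrifuge [(0.62, [289.3, 232.1])]
lid_hinge [(0.67, [277.1, 147.8])]
lid_tab [(0.6, [289.0, 112.2])]
dial_grip [(0.73, [336.1, 224.3])]
amber_bottle [(0.85, [208.1, 283.0])]
reagent_bottle [(0.89, [179.9, 211.6])]
tube_rack [(0.81, [384.5, 205.0])]
top 52.54954223963655 266.2052914061038 206.22090766458305 [[0.01, -1.0, -0.005], [-0.992, -0.009, -0.124], [0.124, 0.007, -0.992]] [37.5, 601.0, 1092.7]
centrifuge [(0.62, [278.8, 211.4])]
lid_hinge [(0.68, [270.2, 149.2])]
lid_tab [(0.92, [280.0, 172.7])]
dial_grip [(0.87, [316.0, 239.9])]
amber_bottle [(0.92, [209.8, 255.1])]
reagent_bottle [(0.64, [187.8, 179.3]), (0.29, [281.4, 175.1])]
tube_rack []
{'time_s': 0.8, 'qpos': [63.74, 27.51, 91.46, -0.0, 61.02, -2.67], 'joint_vel': [-0.01, -0.01, -0.01, -0.04, -0.02, 0.13], 'joint_torque': [-0.0, -95.04, -43.06, -0.0, 0.0, 0.0], 'ee_pos': [260.17, 595.66, 231.32], 'tool_rot': [180.0, 0.0, 156.41], 'force': [-0.04, -0.49, 0.37], 'ft_torque': [-0.05, -0.02, -0.03], 'grip_force': 0.0, 'width': 85.24}
```

View pics/side0.png

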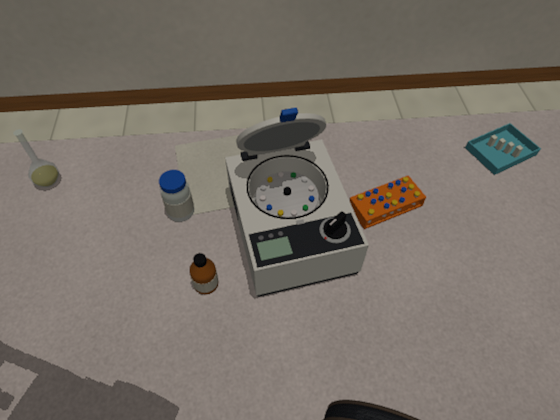

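View pics/top0.png

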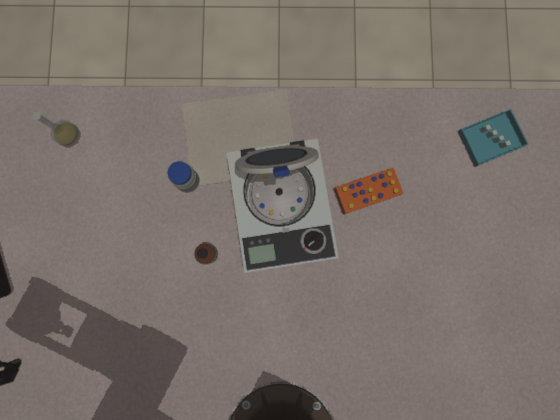

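```bash
cat > h.py <<'E'
import numpy as np
from scipy.optimize import least_squares
from scipy.spatial.transform import Rotation as Ro
def proj(m,X):
    f=210/np.tan(np.radians(m["vertical_fov"])/2); c=np.array(m["R"])@X+np.array(m["t"]); return np.array([m["cx"]+f*c[0]/c[2],m["cy"]+f*c[1]/c[2]])
def pts(p):  # x,y,yaw,lid(rad)
    R=Ro.from_euler('z',p[2]).as_matrix(); o=np.array([p[0],p[1],0]); a=p[3]
    tab=np.array([135-213*np.cos(a)+2*np.sin(a),0,134+213*np.sin(a)+2*np.cos(a)])
    return {k:o+R@v for k,v in {"centrifuge":np.zeros(3),"lid_hinge":np.array([135,0,134.]),"lid_tab":tab,"dial_grip":np.array([-100,-62,155.])}.items()}
def fit(obs): # (model,name,uv,w)
    f=lambda p:np.concatenate([(proj(m,pts(p)[n])-uv)*w for m,n,uv,w in obs])
    r=least_squares(f,[600,0,0,1.1],loss='soft_l1',f_scale=2); return r.x,f(r.x)
E
python3 - <<'E'
from h import *
from station import robot
S,T=robot.camera_model("side"),robot.camera_model("top")
d=[(S,"centrifuge",(289.3,232.1),.5),(S,"lid_hinge",(277.1,147.8),1),(S,"lid_tab",(289,112.2),1),(S,"dial_grip",(336.1,224.3),1),
(T,"centrifuge",(278.8,211.4),.5),(T,"lid_hinge",(270.2,149.2),1),(T,"lid_tab",(280,172.7),1),(T,"dial_grip",(316,239.9),1)]
x,r=fit(d); print(x[:2],np.degrees(x[2:]),r.round(1)); print({k:v.round() for k,v in pts(x).items()})
def tri(a,b):
    f=lambda X:np.r_[proj(S,X)-a,proj(T,X)-b]; q=least_squares(f,[600,0,100.]); return q.x.round(),q.fun.round(1)
print(tri((208.1,283),(209.8,255.1)),tri((179.9,211.6),(187.8,179.3)))
print(least_squares(lambda X:proj(S,np.r_[X,0])-(384.5,205),[600,-100]).x)
E
```

```text
[594.19731755   5.33996097] [ 9.39183121 62.91923233] [ 0.2 -0.8 -1.7  1.7 -0.6  0.5  0.  -3.3  0.6 -0.5  2.7  1.3  1.3 -0.5
 -1.5  0.6]
{'centrifuge': array([594.,   5.,   0.]), 'lid_hinge': array([727.,  27., 134.]), 'lid_tab': array([633.,  12., 325.]), 'dial_grip': array([506., -72., 155.])}
(array([470., 194.,   8.]), array([ 0.,  0., -0., -0.])) (array([681., 264., -12.]), array([ 0.2,  0. , -0.3, -0. ]))
[ 648.34850683 -231.66717888]
```

The centrifuge is at about (594, 5) with a yaw of about 8° and its lid open about 63°. In the top view the tab is at (281,171) and the dial at (313,240). The bottles are at (470,194) and (681,264), and the rack is to the right. All three are clear of the work. I'm moving to a viewpoint above the dial.

>>> {"op": "play_rows", "data": {"deltas": [[85,[0.4,-0.8,0.4],[0,0,0.6]],[85,[0.8,-1.7,0.8],[0,0,1.2]],[85,[1.1,-2.6,1.2],[0,0,1.8]],[85,[1.5,-3.5,1.6],[0,0,2.4]],[85,[1.9,-4.4,2.0],[0,0,3.0]],[85,[2.2,-5.3,2.4],[0,0,3.6]],[85,[2.6,-6.2,2.8],[0,0,4.2]],[85,[3.0,-7.1,3.2],[0,0,4.8]],[85,[3.3,-8.0,3.5],[0,0,5.4]],[85,[3.7,-8.9,3.8],[0,0,6.0]],[85,[4.0,-9.7,4.1],[0,0,6.4]],[85,[4.2,-10.2,4.2],[0,0,6.4]]]}}

```text
time_s: 2.0
ee_pos: [470.8, 83.4, 442.8]
tool_rot: [-180.0, 0.1, -171.5]
force: [0.5, 0.8, 0.1]
width: 85.0
grip_force: 0.0
```

>>> {"op": "play_rows", "data": {"deltas": [[10,[0.1,-0.6,0.1],[0,0,0]],[10,[0.1,-1.2,0.1],[0,0,0]],[10,[0.1,-1.2,0.1],[0,0,0]],[10,[0.1,-1.2,0.1],[0,0,0]]]}}

```text
time_s: 2.4
ee_pos: [475.1, 25.3, 446.4]
tool_rot: [180.0, 0.0, -171.7]
force: [-0.2, -0.1, 0.3]
width: 27.8
grip_force: 0.0
```

```bash
python3 - <<'E'
from h import *
from station import robot
import cv2
s=robot.sense(); print(s["time_s"],s["ee_pos"],s["tool_rot"],s["qpos"])
S,T=robot.camera_model("side"),robot.camera_model("top")
W=robot.camera_model("wrist"); im=robot.read_camera("wrist"); cv2.imwrite("pics/w0.png",im[:,:,::-1])
print("cam pos",(-np.array(W["R"]).T@W["t"]).round(),np.round(W["R"],2).tolist(),W["vertical_fov"])
d=[(S,"centrifuge",(289.3,232.1),.5),(S,"lid_hinge",(277.1,147.8),1),(S,"lid_tab",(289,112.2),1),(S,"dial_grip",(336.1,224.3),1),
(T,"centrifuge",(278.8,211.4),.5),(T,"lid_hinge",(270.2,149.2),1),(T,"lid_tab",(280,172.7),1),(T,"dial_grip",(316,239.9),1)]
for t in ("centrifuge","lid_hinge","lid_tab","dial_grip"):
    for q in robot.pinpoint(t,"wrist")[:1]:
        uv=np.array(q["xy"])*[560,420]; print(t,q["p"],uv.round(1)); d.append((W,t,uv,.7))
x,r=fit(d); print(x[:2],np.degrees(x[2:]),r.round(1)); print({k:v.round() for k,v in pts(x).items()})
E
```

```text
2.4 [475.08653056  25.25322184 446.36534887] [ 1.79987594e+02  9.72238447e-03 -1.71691377e+02] [-6.19604441e-01  3.73176812e+00  9.44070573e+01  1.39048957e-02
  8.18534957e+01 -9.89301977e+01]
cam pos [398.  13. 588.] [[-0.15, 0.99, 0.0], [0.94, 0.14, 0.3], [0.3, 0.04, -0.95]] 62.819709256140456
centrifuge 0.68 [255.8 214.4]
lid_hinge 0.75 [256.8 323.1]
lid_tab 0.91 [242.8 360.2]
dial_grip 0.8 [198.  175.3]
[594.42660587   4.95682111] [ 9.73601482 62.76154435] [ 0.3 -0.8 -1.9  1.7 -0.4  0.7  0.4 -3.6  0.7 -0.6  2.5  1.2  1.4 -0.3
 -1.1  0.3  1.9 -1.5  0.3 -0.6 -1.6  0.3  1.4  1.2]
{'centrifuge': array([594.,   5.,   0.]), 'lid_hinge': array([727.,  28., 134.]), 'lid_tab': array([633.,  12., 324.]), 'dial_grip': array([506., -73., 155.])}
```

View pics/w0.png

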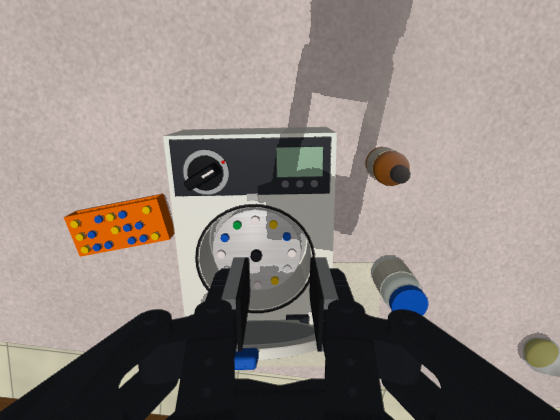

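The wrist view agrees with the fit: tab at (243,360), dial at (205,173), lid still open. Next I'll close the fingers, pass over the tab and come down behind the lid, then compute the closing arc.

>>> {"op": "play_rows", "data": {"deltas": [[0,[0.8,0,0],[0,0,0.1]],[0,[1.6,0,0],[0,0,0.2]],[0,[2.4,-0.1,0],[0,0,0.2]],[0,[3.2,-0.1,0],[0,0,0.2]],[0,[4.0,-0.1,0],[0,0,0.2]],[0,[4.3,-0.1,0],[0,0,0.2]],[0,[4.3,-0.1,-0.6],[0,0,0.2]],[0,[4.3,-0.1,-1.2],[0,0,0.2]],[0,[4.3,-0.1,-1.8],[0,0,0.2]],[0,[4.3,-0.1,-2.4],[0,0,0.2]],[0,[4.3,-0.1,-2.8],[0,0,0.2]],[0,[4.3,-0.1,-2.8],[0,0,0.2]]]}}

```text
time_s: 3.85
ee_pos: [688.6, 21.6, 303.0]
tool_rot: [179.9, -0.3, -170.5]
force: [0.1, 0.4, -0.5]
width: -0.2
grip_force: 0.0
```

```bash
python3 - <<'E'
from h import *
from station import robot
import cv2
s=robot.sense(); p0=np.array([690.1,20.7,306.3]); print(s["time_s"],s["ee_pos"],s["force"],s["width"])
cv2.imwrite("pics/s1.png",cv2.resize(robot.read_camera("side")[60:260,180:400],None,fx=3,fy=3)[:,:,::-1])
y=np.radians(9.6); e=np.array([np.cos(y),np.sin(y)])
for a in range(72,-1,-4):
    A=np.radians(a); x=146-211*np.cos(A)+8*np.sin(A); z=134+211*np.sin(A)+8*np.cos(A)
    P=np.r_[np.array([594.4,5])+e*x,z]; print(a,P.round(),((P-p0)/50).round(2).tolist())
E
```

```text
3.85 [688.60714817  21.5666935  303.02992555] [ 0.07588457  0.38392991 -0.53164071] -0.23323580130903823
72 [682.  20. 337.] [-0.17, -0.02, 0.62]
68 [668.  17. 333.] [-0.45, -0.07, 0.53]
64 [654.  15. 327.] [-0.72, -0.11, 0.42]
60 [641.  13. 321.] [-0.98, -0.16, 0.29]
56 [629.  11. 313.] [-1.23, -0.2, 0.14]
52 [616.   9. 305.] [-1.47, -0.24, -0.02]
48 [605.   7. 296.] [-1.7, -0.28, -0.2]
44 [594.   5. 286.] [-1.92, -0.31, -0.4]
40 [584.   3. 276.] [-2.12, -0.35, -0.61]
36 [575.   2. 264.] [-2.31, -0.38, -0.84]
32 [566.   0. 253.] [-2.48, -0.41, -1.07]
28 [558.  -1. 240.] [-2.63, -0.44, -1.32]
24 [552.  -2. 227.] [-2.77, -0.46, -1.58]
20 [546.  -3. 214.] [-2.89, -0.48, -1.85]
16 [541.  -4. 200.] [-2.99, -0.5, -2.13]
12 [536.  -5. 186.] [-3.07, -0.51, -2.41]
8 [533.  -5. 171.] [-3.13, -0.52, -2.7]
4 [531.  -6. 157.] [-3.17, -0.53, -2.99]
0 [530.  -6. 142.] [-3.2, -0.53, -3.29]
```

View pics/s1.png

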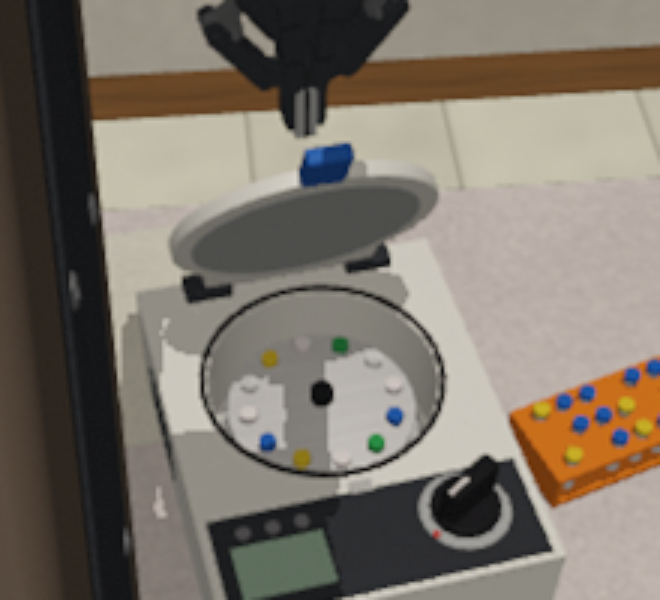

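The fingers are behind the open lid, at crop (305,115), and the blue tab is at (327,163). I'll push it down along the arc in two calls.

>>> {"op": "play_rows", "data": {"deltas": [[0,[0,-0.1,0.3],[0,0,0]],[0,[-0.2,-0.1,0.5],[0,0,0]],[0,[-0.45,-0.15,0.5],[0,0,0]],[0,[-0.72,-0.2,0.42],[0,0,0]],[0,[-0.98,-0.24,0.29],[0,0,0]],[0,[-1.23,-0.28,0.14],[0,0,0]],[0,[-1.47,-0.3,-0.02],[0,0,0]],[0,[-1.7,-0.33,-0.2],[0,0,0]],[0,[-1.92,-0.36,-0.4],[0,0,0]],[0,[-2.12,-0.4,-0.61],[0,0,0]],[0,[-2.12,-0.4,-0.61],[0,0,0]]]}}

```text
time_s: 5.0
ee_pos: [583.1, 0.4, 277.1]
tool_rot: [-180.0, 0.0, -170.6]
force: [-0.1, -0.5, 0.2]
width: 0.2
grip_force: 0.0
```

```bash
python3 - <<'E'
from station import robot
import cv2
cv2.imwrite("pics/s2.png",cv2.resize(robot.read_camera("side")[60:260,180:400],None,fx=3,fy=3)[:,:,::-1])
s=robot.sense(); print(s["ee_pos"],s["force"])
E
```

```text
[5.84145996e+02 5.35728481e-01 2.77628470e+02] [0.48827669 0.04139217 0.8164643 ]
```

View pics/s2.png

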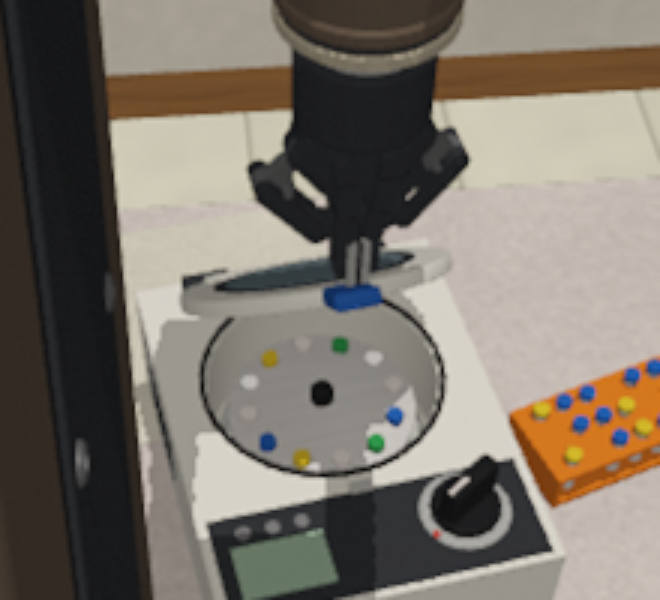

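The lid is following: the tab is centred under the fingers at crop (352,297). I'll continue to fully shut with a slight overpress.

>>> {"op": "play_rows", "data": {"deltas": [[0,[-0.19,-0.03,-0.23],[0,0,0]],[0,[-0.36,-0.06,-0.46],[0,0,0]],[0,[-0.51,-0.09,-0.71],[0,0,0]],[0,[-0.65,-0.11,-0.97],[0,0,0]],[0,[-0.77,-0.13,-1.24],[0,0,0]],[0,[-0.87,-0.15,-1.52],[0,0,0]],[0,[-0.97,-0.16,-1.8],[0,0,0]],[0,[-1.05,-0.17,-2.09],[0,0,0]],[0,[-1.1,-0.18,-2.38],[0,0,0]],[0,[-1.15,-0.18,-2.6],[0,0,0]],[0,[-1.15,-0.18,-2.68],[0,0,0]],[0,[-1.15,-0.18,-2.68],[0,0,0]]]}}

```text
time_s: 6.25
ee_pos: [527.1, -8.4, 142.3]
tool_rot: [-180.0, 0.0, -170.6]
force: [0.2, -0.0, -0.5]
width: -0.1
grip_force: 0.0
```

>>> {"op": "play_rows", "data": {"deltas": [[0,[0,0,-0.03],[0,0,0]],[0,[0,0,-0.03],[0,0,0]],[0,[0,0,-0.06],[0,0,0]],[0,[0,0,-0.06],[0,0,0]]]}}

```text
time_s: 6.65
ee_pos: [527.5, -8.4, 141.5]
tool_rot: [-180.0, 0.1, -170.6]
force: [-13.3, -0.3, 43.1]
width: 0.2
grip_force: 21.6
```

The hard stop shows clearly: 43 N at z 141.5, where 142 was expected. I'm backing off and checking.

>>> {"op": "play_rows", "data": {"deltas": [[0,[0,0,0.2],[0,0,0]],[30,[-0.3,-0.4,0.9],[0,0,-1.5]],[40,[-0.4,-1.0,1.6],[0,0,-3]],[40,[-0.4,-1.3,2.2],[0,0,-4.5]],[40,[-0.4,-1.3,2.4],[0,0,-6]],[40,[-0.4,-1.3,2.4],[0,0,-7.5]],[40,[-0.4,-1.3,2.4],[0,0,-9]],[40,[-0.4,-1.3,2.4],[0,0,-10.5]],[40,[-0.4,-1.3,2.4],[0,0,-12]],[40,[-0.4,-1.3,2.4],[0,0,-12]]]}}

```text
time_s: 7.65
ee_pos: [507.0, -73.4, 259.4]
tool_rot: [180.0, 0.0, 129.3]
force: [-0.0, -0.4, 0.3]
width: 40.0
grip_force: 0.0
```

```bash
python3 - <<'E'
from h import *
from station import robot
import cv2
s=robot.sense(); print(s["time_s"],s["ee_pos"],s["tool_rot"],s["force"],s["ft_torque"],s["width"])
S,T,W=[robot.camera_model(c) for c in ("side","top","wrist")]
ims=[]; d=[(S,"centrifuge",(289.3,232.1),.5),(S,"lid_hinge",(277.1,147.8),1),(S,"dial_grip",(336.1,224.3),1),
(T,"centrifuge",(278.8,211.4),.5),(T,"lid_hinge",(270.2,149.2),1),(T,"dial_grip",(316,239.9),1)]
for c,M in (("side",S),("wrist",W)):
    im=robot.read_camera(c); ims.append(im)
    for t in ("lid_tab","dial_grip","lid_hinge","centrifuge"):
        for q in robot.pinpoint(t,c)[:1]:
            uv=np.array(q["xy"])*[560,420]; print(c,t,round(q["p"],2),uv.round(1))
            if q["p"]>.5: d.append((M,t,uv,1))
x,r=fit(d); print(x[:2],np.degrees(x[2:]),r.round(1)); print({k:v.round() for k,v in pts(x).items()})
a=cv2.resize(ims[0][80:290,200:400],(400,420)); cv2.imwrite("pics/c3.png",np.hstack([a,cv2.resize(ims[1],(400,300),interpolation=3).copy() if 0 else ims[1][:, 80:480]])[:,:,::-1])
E
```

```text
7.65 [507.04829093 -73.38762646 259.41657346] [1.79969376e+02 3.97433669e-02 1.29261752e+02] [-0.00800405 -0.43142726  0.26325573] [-0.00743315 -0.01803541  0.02337754] 40.02947136711741
side lid_tab 0.9 [300.1 223.4]
side dial_grip 0.73 [336. 224.]
side lid_hinge 0.73 [276.2 148.7]
side centrifuge 0.81 [290.4 231.1]
wrist lid_tab 0.69 [345.8 142.8]
wrist dial_grip 0.57 [279.9 208.7]
wrist centrifuge 0.86 [378.4 166.2]
[594.94535558   4.393591  ] [   8.91013596 -360.31235545] [ 0.4 -0.9 -0.8  1.4  0.1 -3.3  0.8 -0.7  3.5  0.9 -1.4  0.6  1.9  0.7
  0.2 -3.   0.1  0.5 -0.2 -0.8 -0.4  2.5 -0.1 -2.8  1.1 -1.5]
{'centrifuge': array([595.,   4.,   0.]), 'lid_hinge': array([728.,  25., 134.]), 'lid_tab': array([518.,  -8., 135.]), 'dial_grip': array([506., -72., 155.])}
```

View pics/c3.png

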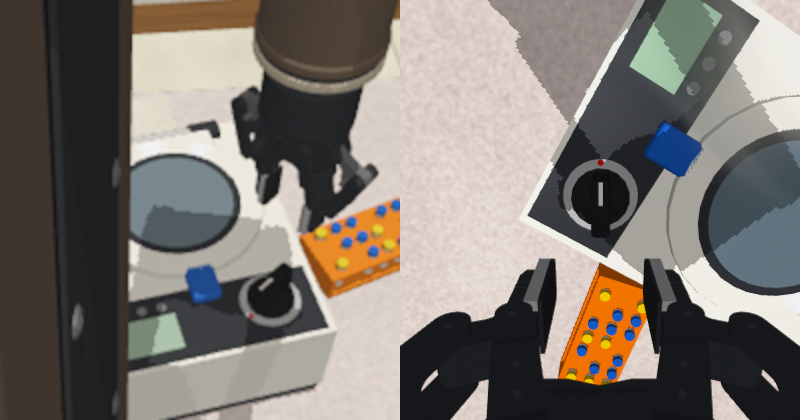

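The lid is shut (fit −0.3°, tab flat on the deck). The bar lies upright between the fingers in the wrist view at (600,195), well aligned. I'm descending over it and gripping.

>>> {"op": "play_rows", "data": {"deltas": [[40,[0,0.02,-0.5],[0,0,0]],[40,[-0.02,0.02,-1.0],[0,0,0]],[40,[-0.02,0.02,-1.5],[0,0,0]],[40,[-0.02,0.02,-1.9],[0,0,0]],[40,[-0.02,0.02,-2.2],[0,0,0]],[40,[-0.02,0.02,-2.36],[0,0,0]],[40,[-0.02,0.02,-2.36],[0,0,0]],[40,[-0.02,0.02,-2.36],[0,0,0]]]}}

```text
time_s: 8.95
ee_pos: [506.0, -72.4, 141.3]
tool_rot: [180.0, 0.0, 129.4]
force: [0.9, 0.1, 0.7]
width: 40.1
grip_force: 0.0
```

>>> {"op": "play_rows", "data": {"deltas": [[25,[0,0,0],[0,0,0]],[18,[0,0,0],[0,0,0]],[10,[0,0,0],[0,0,0]],[5,[0,0,0],[0,0,0]],[5,[0,0,0],[0,0,0]],[5,[0,0,0],[0,0,0]]]}}

```text
time_s: 9.55
ee_pos: [506.4, -72.2, 141.6]
tool_rot: [179.9, 0.1, 129.4]
force: [0.5, 3.4, 7.4]
width: 13.2
grip_force: 58.7
```

```bash
python3 - <<'E'
from station import robot
s=robot.sense(); print({k:s[k] for k in("time_s","ee_pos","tool_rot","force","ft_torque","width","grip_force")})
E
```

```text
{'time_s': 9.55, 'ee_pos': array([506.40568433, -72.18550051, 141.64531462]), 'tool_rot': array([1.79919659e+02, 6.58446969e-02, 1.29400364e+02]), 'force': array([0.48910928, 3.41749122, 7.42051823]), 'ft_torque': array([ 0.48186213, -0.0552071 , -0.00080017]), 'width': 13.193800161368713, 'grip_force': 58.74247670173645}
```

Gripped (13.2 mm, 59 N). Now I'll turn clockwise through the first notch in small steps, reading the torque at each one.

>>> {"op": "play_rows", "data": {"deltas": [[5,[0,0,0],[0,0,-1]],[5,[0,0,0],[0,0,-2]],[5,[0,0,0],[0,0,-3]],[5,[0,0,0],[0,0,-4]],[5,[0,0,0],[0,0,-4]]]}}

```text
time_s: 10.05
ee_pos: [506.4, -72.2, 141.6]
tool_rot: [179.9, 0.0, 109.2]
force: [0.3, 3.3, 6.7]
width: 12.5
grip_force: 58.8
```

```bash
cat > s.py <<'E'
from station import robot
s=robot.sense(); print(round(s["time_s"],2),"turned",round(129.4-s["tool_rot"][2],2),"Tz",round(s["ft_torque"][2],3),s["force"].round(1),round(s["width"],1),s["ee_pos"].round(1))
E
python3 s.py
```

```text
10.05 turned 20.2 Tz -0.003 [0.3 3.3 6.7] 12.5 [506.4 -72.2 141.6]
```

>>> {"op": "play_rows", "data": {"deltas": [[5,[0,0,0],[0,0,-0.4]],[5,[0,0,0],[0,0,-0.4]]]}}

```text
time_s: 10.25
ee_pos: [506.4, -72.2, 141.7]
tool_rot: [179.9, 0.0, 107.3]
force: [1.0, 3.7, 7.9]
width: 13.1
grip_force: 58.8
```

```bash
python3 s.py
```

```text
10.25 turned 22.08 Tz -0.07 [1.  3.7 7.9] 13.1 [506.4 -72.2 141.7]
```

>>> {"op": "play_rows", "data": {"deltas": [[5,[0,0,0],[0,0,-0.4]],[5,[0,0,0],[0,0,-0.4]]]}}

```text
time_s: 10.45
ee_pos: [506.4, -72.2, 141.6]
tool_rot: [179.9, 0.0, 105.3]
force: [0.6, 3.2, 8.1]
width: 12.8
grip_force: 58.9
```

```bash
python3 s.py
```

```text
10.45 turned 24.07 Tz 0.146 [0.6 3.2 8.1] 12.8 [506.4 -72.2 141.6]
```

>>> {"op": "play_rows", "data": {"deltas": [[5,[0,0,0],[0,0,-0.4]],[5,[0,0,0],[0,0,-0.4]]]}}

```text
time_s: 10.65
ee_pos: [506.4, -72.2, 141.6]
tool_rot: [179.9, 0.0, 103.4]
force: [-0.1, 4.3, 8.7]
width: 12.8
grip_force: 58.9
```

```bash
python3 s.py
```

```text
10.65 turned 26.05 Tz 0.287 [-0.1  4.3  8.7] 12.8 [506.4 -72.2 141.6]
```

>>> {"op": "play_rows", "data": {"deltas": [[5,[0,0,0],[0,0,-0.4]],[5,[0,0,0],[0,0,-0.4]]]}}

```text
time_s: 10.85
ee_pos: [506.4, -72.1, 141.7]
tool_rot: [179.9, 0.0, 101.3]
force: [0.0, 4.1, 8.0]
width: 13.3
grip_force: 58.8
```

```bash
python3 s.py
```

```text
10.85 turned 28.06 Tz 0.141 [0.  4.1 8. ] 13.3 [506.4 -72.1 141.7]
```

The first click shows at about 24°. The torque is noisy, so I'll average it over a few periods around the next notches.

```bash
cat > s.py <<'E'
from station import robot
import numpy as np
L=[]
for i in range(5):
    robot.read_camera("wrist"); s=robot.sense(); L.append([129.4-s["tool_rot"][2],s["ft_torque"][2],*s["force"]])
m=np.mean(L,0); print(round(s["time_s"],2),"turned",m[0].round(2),"Tz",m[1].round(3),"+-",(np.std(L,0)[1]/5**.5).round(3),m[2:].round(1),round(s["width"],1))
E
python3 s.py
```

```text
11.1 turned 27.99 Tz 0.126 +- 0.011 [0.1 4.1 8. ] 13.2
```

>>> {"op": "play_rows", "data": {"deltas": [[5,[0,0,0],[0,0,-1]],[5,[0,0,0],[0,0,-2]],[5,[0,0,0],[0,0,-3.2]],[5,[0,0,0],[0,0,-3.2]]]}}

```text
time_s: 11.5
ee_pos: [506.4, -72.1, 141.7]
tool_rot: [179.9, -0.0, 85.2]
force: [-0.1, 3.4, 7.8]
width: 13.0
grip_force: 58.8
```

```bash
python3 s.py
```

```text
11.75 turned 44.02 Tz 0.013 +- 0.013 [0.2 4.4 7.9] 13.3
```

>>> {"op": "play_rows", "data": {"deltas": [[5,[0,0,0],[0,0,-0.5]],[5,[0,0,0],[0,0,-0.5]]]}}

```text
time_s: 11.95
ee_pos: [506.4, -72.1, 141.7]
tool_rot: [179.9, -0.0, 82.8]
force: [1.0, 3.8, 7.9]
width: 12.8
grip_force: 58.9
```

```bash
python3 s.py
```

```text
12.2 turned 46.51 Tz -0.009 +- 0.012 [0.5 4.2 8.4] 12.9
```

>>> {"op": "play_rows", "data": {"deltas": [[5,[0,0,0],[0,0,-0.5]],[5,[0,0,0],[0,0,-0.5]]]}}

```text
time_s: 12.4
ee_pos: [506.4, -72.1, 141.7]
tool_rot: [179.9, -0.0, 80.3]
force: [-0.3, 3.9, 7.6]
width: 12.7
grip_force: 58.9
```

```bash
python3 s.py
```

```text
12.65 turned 48.99 Tz 0.215 +- 0.012 [0.8 4.1 8.3] 13.1
```

>>> {"op": "play_rows", "data": {"deltas": [[5,[0,0,0],[0,0,-0.5]],[5,[0,0,0],[0,0,-0.5]]]}}

```text
time_s: 12.85
ee_pos: [506.4, -72.1, 141.7]
tool_rot: [179.9, -0.0, 77.8]
force: [0.8, 4.9, 7.6]
width: 12.9
grip_force: 58.9
```

```bash
python3 s.py
```

```text
13.1 turned 51.5 Tz 0.144 +- 0.01 [0.3 4.1 8.3] 13.0
```

The second click is at about 48°. Now on to the third, at 72°.

>>> {"op": "play_rows", "data": {"deltas": [[5,[0,0,0],[0,0,-1]],[5,[0,0,0],[0,0,-2]],[5,[0,0,0],[0,0,-3]],[5,[0,0,0],[0,0,-3.7]],[5,[0,0,0],[0,0,-3.7]]]}}

```text
time_s: 13.6
ee_pos: [506.4, -72.1, 141.7]
tool_rot: [179.9, -0.1, 59.3]
force: [0.9, 4.8, 8.7]
width: 13.1
grip_force: 58.9
```

```bash
python3 s.py
```

```text
13.85 turned 70.01 Tz -0.041 +- 0.01 [-0.1  4.2  8. ] 13.0
```

>>> {"op": "play_rows", "data": {"deltas": [[5,[0,0,0],[0,0,-0.3]],[5,[0,0,0],[0,0,-0.6]],[5,[0,0,0],[0,0,-0.6]]]}}

```text
time_s: 14.15
ee_pos: [506.3, -72.1, 141.6]
tool_rot: [179.9, -0.1, 56.4]
force: [0.1, 4.2, 8.1]
width: 12.9
grip_force: 59.0
```

```bash
python3 s.py; python3 - <<'E'
from station import robot
import cv2,numpy as np
a=robot.read_camera("wrist"); b=robot.read_camera("side")
cv2.imwrite("pics/f.png",np.hstack([cv2.resize(b[80:290,200:400],(400,420)),a[:,80:480]])[:,:,::-1])
q=robot.pinpoint("lid_tab","side")[:1]; print(q)
E
```

```text
14.4 turned 72.99 Tz 0.248 +- 0.006 [0.6 4.8 8.5] 12.7
[{'xy': [0.5352, 0.5269], 'p': 0.89}]
```

View pics/f.png

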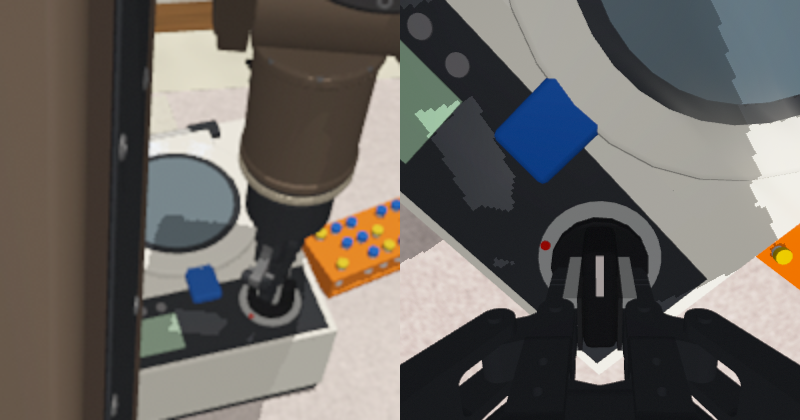

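The third click is confirmed: the torque jumped from −0.04 to 0.25 N m between 70° and 73°. The bar is held straight between the pads at (600,275), the tab is flat at (547,130), and the red off mark is about 72° behind. The rack has not moved. Handing in while still holding.

```bash
python3 -c "
from station import robot
print(robot.job_done())"
```

```text
the job is handed in; nothing more can be done
None
```

I shut the lid fully first, then turned the dial clockwise to the third click (about 73°, no fourth click). The job is handed in with the gripper still holding the dial there, and neither the bottles nor the rack was touched; I wasn't shown the verdict.

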